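# Slide box up onto the narrow inclined feed rail

### The arm

A 6-joint arm with a two-finger parallel gripper is mounted at the origin on a cart in front of the work surface, level with it; the furniture and walls round the work are solid. World frame = base frame: x ahead of the robot, y to its left, z up, the work surface at z = 0. Lengths are in m, angles in rad, forces in N, time in s.
With the tool pointing down it reaches from about 0.375 to 0.9 m from the base axis. Payload 3.1 kg.
Tool frame: the origin (TCP) lies between the finger pads; the fingertips stand 11 mm ahead of it and the grasp point (between the pads) lies 8 mm behind it; z points along the fingers, y is the line along which they close (so a half turn about z gives the same grasp; the last joint's range is limited). The gripper opens to 85 mm and grips with 20 to 120 N. Pads are 22 mm wide; open, the fingers measure 114 mm over their backs; the gripper's body (76 mm by 85 mm) begins 54 mm behind the grasp point. The pads swing forward as they close: fully open they stand 13 mm farther back than shut.
Start: joints at [1.008, 0.527, 1.433, -0, 1.181, -0.178], TCP at [0.234, 0.58, 0.242] pointing down, gripper open.
Joint ranges: [-3.08, 3.08], [-0.75, 2.2], [0.22, 2.44], [-1.43, 4.57], [0, 2.65], [-2.85, 2.85]. Speed limits (rad/s): [2.79, 2.79, 3.14, 3.14, 3.14, 3.14].

### API

Orientations are given as [roll, pitch, yaw] about the fixed x, y, z axes, in that order (R = Rz(yaw) Ry(pitch) Rx(roll)).
In Python, from rig import r gives the robot as it stands.
- The arm moves only by the tool play_rows, never from a script. Its argument "targets" is a list that holds one entry, the list of rows, each a list of 7 numbers: the gripper's target within -1 to 1 (fully open at 1, half-way at 0, shut at -1), then the shift along the tool's x, y, z each as a share of 100 mm, from -1 to 1, then the turn, a rotation vector about the tool's x, y, z each as a share of 1.5 rad, from -1 to 1. In form: [[[jaw, x, y, z, ax, ay, az], ...]]. A call has 1 to 10 rows; each row shifts and turns the commanded pose from where the row before left it, along the tool's axes as they then stand; what a row does not reach is not made up. A row lasts 1/12 s, in which the tool goes at most 41.7 mm and 7.16 degrees, less where a joint would pass 70% of its speed; a pose out of reach is approached as far as the arm can. A call with a number of a shift or a turn outside -1 to 1 is refused whole. A call with a gripper value outside its range is refused whole. The fingers move at their own pace and stop on an object; the grip force is fixed at half the most. Time passes only in rows, so rows that do not move let the fingers close. It gives the time, the measured TCP pose, the force, the opening and the grip force at its end, in the units of the state.
- r.get_obs(): the state, without advancing time (a new reading comes with each control period).
- r.camera(name): name is "scene" or "top"; returns a dict with "frame" (400x640x3 uint8, blue, green, red), "fx", "fy", "cx", "cy" (pixels), "origin" and "orientation" of the camera in the world. Camera axes: x right, y down, z forward; pixel columns grow to the right and rows downward; lengths in m; the calibration is good to about 2 mm. A picture is of the moment at which its call begins. There is no depth.
- r.sign_off(): hands the job in; it is judged then, once.
The state is a dict: "clock": time; "q": joint angles; "joint_vel": joint speeds; "tau": joint torques, N m; "tcp_pos": TCP position; "eef_rot": TCP orientation; "wrist_force": force on the tool from outside, world axes, zero at the start; "ft_torque": the same for the moment, N m; "width": finger opening in m; "grip_force": force on a finger pad.
Only numpy, scipy, OpenCV 4.12 (cv2) and the standard library are available. Lean on these libraries where they do the work, as an engineer would, in place of code of your own. Each camera call takes 0.05 s, during which the arm holds its last target. There are 200 camera calls.

### The job

Push the wooden slide box off its low loading table and up onto the narrow sloping rail, until it sits flat on the rail, squarely across it and balanced over its middle, touching the spring-mounted stop plate so that the plate stays lightly pressed. Do not ram the stop, do not let the box tip off, and leave the glassware and bottles around it alone.

Things in the scene. Friction and masses are not known exactly. Their poses are not given: they have to be found in the camera images.
- stand: Fixed feed stand; origin on the worktop below the foot of the rail, x axis level in the uphill (feeding) direction, y left, z up. In front is a level grey loading table, top 70 mm high, x -125 to -3 mm, y +-120 mm. From x = 0 a narrow aluminium rail rises towards +x. The rail's feet on the worktop, at x about 29 and 196 mm, reach y +-60 mm and stay under 20 mm high.
- rail_foot (a point): Foot of the rail: the middle of its upper face where it leaves the loading table, 70 mm high; axes as the stand's. The rail is 40 mm wide (y +-20 mm) with a flat top, climbs at 0.21 rad (12 degrees) and is 240 mm long along the slope, with open air on both sides. The box is far wider than the rail and can only balance on it.
- stop_mount: Fixed end cap of the rail; origin in the middle of the rail's top at its upper end, x axis up along the slope. It carries a black clamp block on the rail and before it an aluminium stop plate, 70 mm wide, 3 to 29 mm above the rail; both belong to it but their place is not reported. The block may be clamped anywhere in a 35 mm range.
- stop_nearest (a point): On the rail's top, 118 mm up the slope from the rail's foot: nearest place where the untouched face of the stop plate can stand; it may stand up to 35 mm farther up. The plate yields 10 mm on a spring, 0.8 N per mm (8 N at its end), then it is hard. A box left against it slides back a little until its friction holds the spring.
- slide_box: Closed wooden slide box: 162 mm along its x axis (-80 to 82 mm), 102 mm along y, 40 mm high, 0.32 to 0.48 kg, too wide to grasp. Origin at the centre of its underside. Starts on the loading table, its x axis along the stand's y within 0.12 rad, up to 28 mm off the rail's middle line. Sliding it takes about 1 to 4 N.
- beaker: Clear beaker, 70 mm across, 92 mm high; bystander. Origin at the centre of its underside.
- petri_a: Round cream petri dish with lid, 90 mm across, 16 mm high; bystander. Origin at the centre of its underside.
- vial_brown: Small brown bottle with black cap, 34 mm across, 80 mm high; bystander. Origin at the centre of its underside.
- bottle_redcap: Small white bottle with red cap, 35 mm across, 74 mm high; bystander. Origin at the centre of its underside.

How it is judged:
At the end, for the whole second after the job is handed in: The slide box rests flat on the sloping rail (tilted 0.17 to 0.25 rad), wholly past the loading table, its middle within 16 mm of the rail's middle line and its long side square across the rail within 0.1 rad, pressing on the sprung stop plate with at least 0.15 N, and at rest (angle between slide_box's own z axis and vertical between 0.17 and 0.25 rad and y of slide_box in the frame of stand between -0.016 and 0.016 m and angle between the x axis of slide_box and the y axis of stand, either way round below 0.1 rad and x of slide_box in the frame of stand above 0.05 m and contact force between slide_box and stop_mount above 0.15 N and linear speed of slide_box below 0.01 m/s); the robot touches nothing.
It fails at once if the stop is rammed: more than 18 N between box and stop (contact force between slide_box and stop_mount above 18 N).
It fails at once if the slide box tips over or falls off the stand (angle between slide_box's own z axis and vertical above 0.5 rad or height (world z) of slide_box below 0.055 m).
It fails at once if a bystander is pushed more than 30 mm (distance of any of beaker, petri_a, vial_brown, bottle_redcap from where it was at the start of the episode above 0.03 m).
It also fails if it takes over 64 s, if anything falls off the work surface, if the arm or the gripper's body presses on something with over 40 N, if the wrist force passes 120 N, or if a joint passes its speed limit or range.

## Working session

There is one attempt and no reset: what is moved stays moved. The work goes in short steps, Python scripts to look and compute and a tool call to move; the robot and the scene stay as the last step left them, time stands still between calls to the robot, and variables do not carry over. Pictures are saved under pics/ and viewed, at most 10 in all, crops included, and the job is handed in when it is done.

Besides the shell and the picture viewer there is one more tool, called as name([rows], argument=value, ...), one row to a line, values as JSON. play_rows: Moves the arm, as the interface text tells. Its arguments: {"type":"object","properties":{"targets":{"type":"array","items":{"type":"array","items":{"type":"array","items":{"type":"number","minimum":-1,"maximum":1}}}}},"required":["targets"]}

```bash
mkdir -p pics
python3 - <<'E'
from rig import r
import cv2
for n in("scene","top"):
    c=r.camera(n); cv2.imwrite(f"pics/{n}0.png",c["frame"]); print(n,{k:v for k,v in c.items() if k!="frame"})
o=r.get_obs(); print(o)
E
```

```text
scene {'fx': 438.3545423421849, 'fy': 438.3545423421849, 'cx': 329.64881725268503, 'cy': 196.05337843833695, 'origin': array([0.06855809, 1.01115947, 0.58174753]), 'orientation': array([-1.9910315 ,  0.02287306, -2.60618378])}
top {'fx': 480.1145381143447, 'fy': 480.1145381143447, 'cx': 322.25052347948764, 'cy': 198.26901662530346, 'origin': array([0.42115255, 0.0982858 , 1.39262   ]), 'orientation': array([-2.9689117 ,  0.01057914, -1.55757231])}
{'clock': 0.1, 'q': array([ 1.00849368e+00,  5.28339492e-01,  1.43376455e+00, -3.09712934e-05,
        1.18142798e+00, -1.78482784e-01]), 'joint_vel': array([-0.0017958 , -0.00143347, -0.00287663,  0.00013215,  0.00038672,
        0.00125114]), 'tau': array([-2.67077749e-04, -4.43301630e+01, -1.78586000e+01, -2.67610867e-04,
        3.91760375e-03,  7.77854154e-06]), 'tcp_pos': array([0.23367276, 0.57900064, 0.24145524]), 'eef_rot': array([-3.13967901e+00, -3.16133149e-04,  2.75778428e+00]), 'wrist_force': array([-0.05760138, -0.14616827, -1.34493596]), 'ft_torque': array([-0.012911  , -0.00150654,  0.02200034]), 'grip_force': 0.0, 'width': 0.08524059033245766}
```

View pics/scene0.png

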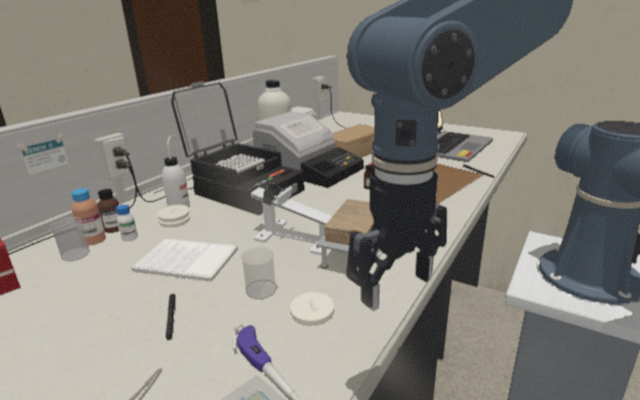

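View pics/top0.png

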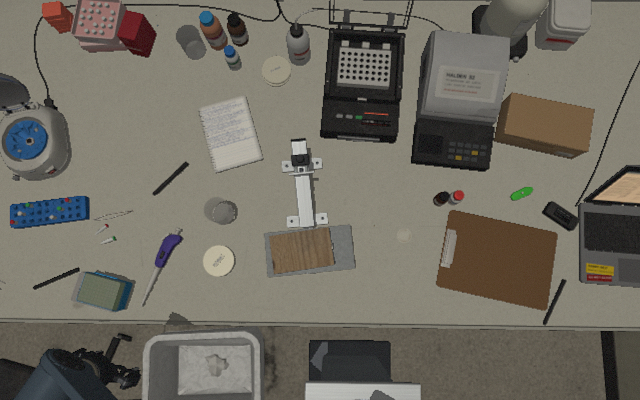

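The top view shows the rail from about (308,227) up to (300,140). The table with the box is at (265–355, 226–275), the beaker at (220,210), the petri dish at (219,261), and the brown and red bottles at (441,198) and (457,196). I'll zoom in to get the corner positions.

Run:
```python
import cv2
f=cv2.imread("pics/top0.png")[130:280,255:365]
cv2.imwrite("pics/topc.png",cv2.resize(f,None,fx=4,fy=4,interpolation=cv2.INTER_CUBIC)[:600])
```

```text
(no output)
```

View pics/topc.png

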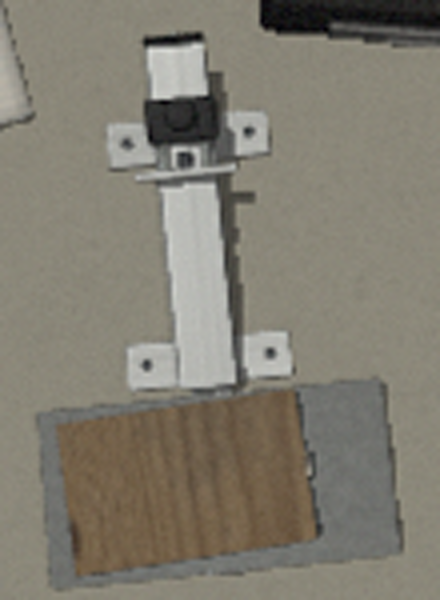

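```bash
cat > h.py <<'E'
import numpy as np
from scipy.spatial.transform import Rotation as R
from scipy.optimize import least_squares
TOP=dict(f=480.1145,cx=322.2505,cy=198.269,o=np.array([0.42115255,0.0982858,1.39262]),R=R.from_euler('xyz',[-2.9689117,0.01057914,-1.55757231]).as_matrix())
SC=dict(f=438.35454,cx=329.6488,cy=196.05338,o=np.array([0.06855809,1.01115947,0.58174753]),R=R.from_euler('xyz',[-1.9910315,0.02287306,-2.60618378]).as_matrix())
def proj(p,c=TOP):
    q=(np.atleast_2d(p)-c['o'])@c['R']; return q[:,:2]/q[:,2:]*c['f']+[c['cx'],c['cy']]
def ray(px,z,c=TOP):
    d=c['R']@np.array([(px[0]-c['cx'])/c['f'],(px[1]-c['cy'])/c['f'],1]); return c['o']+d*(z-c['o'][2])/d[2]
def place(v,P):
    P=np.array(P,float); cs,s=np.cos(v[2]),np.sin(v[2])
    return np.c_[v[0]+cs*P[:,0]-s*P[:,1], v[1]+s*P[:,0]+cs*P[:,1], P[:,2]]
def fit(P,px,v0,c=TOP):
    s=least_squares(lambda v:(proj(place(v,P),c)-px).ravel(),v0); return s.x,np.abs(s.fun).max()
E
python3 - <<'E'
from h import *
cr=lambda a:np.array(a)/4+[255,130]
c,s=np.cos(.21),np.sin(.21)
L=240
P=np.array([[-3,120,70],[-3,-120,70],[-125,-120,70],[-125,120,70],[0,20,70],[0,-20,70],[L*c,20,70+L*s],[L*c,-20,70+L*s]])/1e3
px=cr([[38,413],[385,378],[402,552],[50,588],[178,388],[238,388],[145,45],[205,40]])
v,e=fit(P,px,[.38,.1,0]); print("stand",v,e, proj(place(v,P))-px)
B=np.array([[51,80,110],[51,-82,110],[-51,-82,110],[-51,80,110]])/1e3
b,e=fit(B,cr([[57,425],[297,390],[320,538],[76,575]]),v); print("box",b,e)
cs,sn=np.cos(v[2]),np.sin(v[2]);d=b[:2]-v[:2]
print("box in stand",cs*d[0]+sn*d[1],-sn*d[0]+cs*d[1],b[2]-v[2])
for S in (118,130,140,153):
    Q=np.array([[S*c-29*s,y,70+S*s+29*c] for y in(35,-35)])/1e3
    print(S,((proj(place(v,Q))-[255,130])*4).round())
for n,p,z in(("beaker",(220,210),.05),("petri",(219,261),.016),("brown",(441,198),.08),("red",(457,196),.07)):
    w=ray(p,z);d=w[:2]-v[:2];print(n,w,cs*d[0]+sn*d[1],-sn*d[0]+cs*d[1])
E
```

```text
stand [0.56970427 0.15545341 0.11100454] 0.9762439830329868 [[-0.22195459 -0.64173271]
 [-0.64467375 -0.42441235]
 [-0.06957065  0.37376267]
 [ 0.22248634  0.09555548]
 [ 0.67475022  0.97624398]
 [ 0.05705846 -0.44510972]
 [ 0.24944425  0.11561576]
 [-0.26955646 -0.04852544]]
box [0.50310739 0.16816751 0.1602008 ] 0.4715667157294092
box in stand -0.06477857036093147 0.020013226845794388 0.04919626028756509
118 [[140. 225.]
 [243. 215.]]
130 [[138. 207.]
 [241. 197.]]
140 [[136. 192.]
 [240. 182.]]
153 [[134. 173.]
 [238. 163.]]
beaker [0.61810237 0.40483773 0.05      ] 0.07572620405092576 0.24248805387757377
petri [0.47609494 0.40812232 0.016     ] -0.06504336227921009 0.26148354185946876
brown [ 0.65440297 -0.21352514  0.08      ] 0.043303177366694416 -0.37609024820977127
red [ 0.6623543  -0.26059422  0.07      ] 0.0459914121903848 -0.42375045828461083
```

The box sits at (-65, +20) mm in the stand frame, yawed 0.05 rad. The stop plate face is about 147 mm up the rail. First I'll push the box from its left end with two half-open fingers, which squares and centres it. Then I'll push from behind with the fingers wide open.

```bash
cat >> h.py <<'E'
V=np.array([0.5697,0.15545,0.1110]) # stand
def st(p): return place(V,[p])[0]
def tostand(w):
    d=np.array(w[:2])-V[:2];c,s=np.cos(V[2]),np.sin(V[2]);return np.array([c*d[0]+s*d[1],-s*d[0]+c*d[1],w[2]])
def plan(stand_xyz,psi_rel,tilt=0.):
    """tool down, yaw psi_rel+stand yaw, then tilted about stand y so the tips lead uphill"""
    from rig import r
    o=r.get_obs(); Rc=R.from_euler('xyz',o['eef_rot'])
    Rt=R.from_euler('z',V[2])*R.from_euler('y',-tilt)*R.from_euler('z',psi_rel)*R.from_euler('x',np.pi)
    d=st(stand_xyz)-o['tcp_pos']
    print('now stand',tostand(o['tcp_pos']).round(4),'clock',o['clock'],'F',o['wrist_force'].round(2))
    print('shift world',d.round(4),'in tool now (x100mm)',(Rc.inv().apply(d)*10).round(3),'in target tool',(Rt.inv().apply(d)*10).round(3))
    print('turn (x1.5)',((Rc.inv()*Rt).as_rotvec()/1.5).round(4))
E
python3 - <<'E'
from h import *
plan([-.065,.137,.242],np.pi/2)
E
```

```text
now stand [-0.287   0.4582  0.2415] clock 0.1 F [-0.06 -0.15 -1.34]
shift world [ 0.2563 -0.2946  0.0005] in tool now (x100mm) [-3.479e+00 -1.772e+00 -3.000e-03] in target tool [-3.212  2.22  -0.005]
turn (x1.5) [-1.300e-03  5.000e-04  7.173e-01]
```

play_rows([
  [[0,-0.348,-0.177,0,0,0,0],[0,-0.348,-0.177,0,0,0,0],[0,-0.348,-0.177,0,0,0,0],[0,-0.348,-0.177,0,0,0,0],[0,-0.348,-0.177,0,0,0,0],[0,-0.348,-0.177,0,0,0,0],[0,-0.348,-0.177,0,0,0,0],[0,-0.348,-0.177,0,0,0,0],[0,-0.348,-0.177,0,0,0,0],[0,-0.348,-0.177,0,0,0,0]],
])

```text
clock: 0.93
tcp_pos: [0.4911, 0.2834, 0.242]
eef_rot: [-3.141, -0.001, 2.758]
wrist_force: [0.2, 0.3, 0.2]
width: 0.0432
grip_force: 0.0
```

play_rows([
  [[0,0,0,0,0,0,0.08],[0,0,0,0,0,0,0.08],[0,0,0,0,0,0,0.08],[0,0,0,0,0,0,0.08],[0,0,0,0,0,0,0.08],[0,0,0,0,0,0,0.08],[0,0,0,0,0,0,0.08],[0,0,0,0,0,0,0.08],[0,0,0,0,0,0,0.078],[0,0,0,0,0,0,0]],
])

```text
clock: 1.77
tcp_pos: [0.4901, 0.285, 0.2419]
eef_rot: [-3.141, 0.0, 1.679]
wrist_force: [0.0, -0.1, 0.4]
width: 0.0429
grip_force: 0.0
```

Run:
```python
from h import *
plan([-.065,.137,.093],np.pi/2)
```

```text
now stand [-0.0648  0.1375  0.2419] clock 1.7667 F [ 0.02 -0.07  0.37]
shift world [-1.000e-04 -6.000e-04 -1.489e-01] in tool now (x100mm) [-0.005 -0.     1.489] in target tool [-0.005 -0.002  1.489]
turn (x1.5) [-0.0007  0.0002 -0.002 ]
```

play_rows([
  [[0,0,0,0.3,0,0,0],[0,0,0,0.3,0,0,0],[0,0,0,0.3,0,0,0],[0,0,0,0.3,0,0,0],[0,0,0,0.2,0,0,0],[0,0,0,0.09,0,0,0],[0,0,0,0,0,0,0],[0,0,0,0,0,0,0]],
])

```text
clock: 2.43
tcp_pos: [0.4907, 0.2852, 0.0934]
eef_rot: [-3.142, -0.0, 1.682]
wrist_force: [-0.1, -0.7, -0.4]
width: 0.0427
grip_force: 0.0
```

play_rows([
  [[0,-0.04,0,0,0,0,0],[0,-0.04,0,0,0,0,0],[0,-0.04,0,0,0,0,0],[0,-0.04,0,0,0,0,0],[0,-0.04,0,0,0,0,0],[0,-0.04,0,0,0,0,0],[0,0,0,0,0,0,0]],
])

```text
clock: 3.02
tcp_pos: [0.4936, 0.2607, 0.0937]
eef_rot: [3.14, -0.0, 1.68]
wrist_force: [-0.2, 0.3, 0.9]
width: 0.043
grip_force: 0.0
```

play_rows([
  [[0,-0.03,0,0,0,0,0],[0,-0.03,0,0,0,0,0],[0,-0.03,0,0,0,0,0],[0,-0.03,0,0,0,0,0],[0,-0.03,0,0,0,0,0],[0,0,0,0,0,0,0]],
])

```text
clock: 3.52
tcp_pos: [0.495, 0.2459, 0.0935]
eef_rot: [3.141, 0.0, 1.681]
wrist_force: [0.8, 3.0, 0.4]
width: 0.0427
grip_force: 1.0
```

Run:
```python
from h import *
from rig import r
import cv2
f=r.camera("top")["frame"][190:290,245:375]
cv2.imwrite("pics/top1.png",cv2.resize(f,None,fx=5,fy=5,interpolation=cv2.INTER_CUBIC))
plan([-.065,.137,.093],np.pi/2)
```

```text
now stand [-0.0644  0.0982  0.0933] clock 3.5667 F [0.14 2.44 0.94]
shift world [-0.0049  0.0385 -0.0003] in tool now (x100mm) [ 0.388 -0.006  0.003] in target tool [ 0.388 -0.006  0.003]
turn (x1.5) [-0.      0.0003 -0.0008]
```

View pics/top1.png

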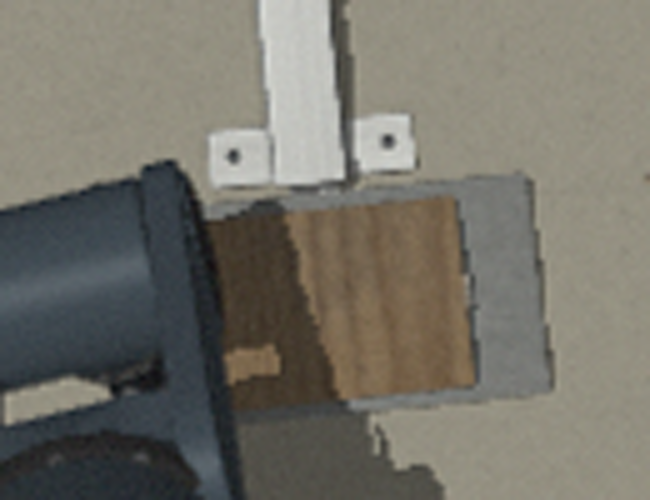

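The box has moved right and now looks square. Its right end runs from (457,196) to (476,386) in the crop.

Run:
```python
from h import *
for p in((457,196),(476,386)): print(tostand(ray(np.array(p)/5+[245,190],.11)))
```

```text
[-0.01753361 -0.07822421  0.11      ]
[-0.11887519 -0.077866    0.11      ]
```

play_rows([
  [[0,-0.015,0,0,0,0,0],[0,-0.01,0,0,0,0,0],[0,0,0,0,0,0,0],[0,0.2,0,0,0,0,0],[0,0.2,0,0,0,0,0],[0,0,0,-0.3,0,0,0],[0,0,0,-0.35,0,0,0],[0,0,0,-0.35,0,0,0],[0,0,0,-0.2,0,0,0],[0,0,0,0,0,0,0]],
])

```text
clock: 4.4
tcp_pos: [0.4926, 0.2838, 0.2176]
eef_rot: [3.134, -0.0, 1.681]
wrist_force: [0.9, 0.7, 0.2]
width: 0.0427
grip_force: 0.0
```

Run:
```python
from h import *
plan([-.165,.0,.215],np.pi,.33)
```

```text
now stand [-0.0625  0.1361  0.2176] clock 4.4 F [0.9  0.7  0.19]
shift world [-0.0868 -0.1466 -0.0026] in tool now (x100mm) [-1.362 -1.025  0.018] in target tool [ 0.979 -1.361 -0.308]
turn (x1.5) [-0.1687 -0.1689 -1.0378]
```

play_rows([
  [[1,-0.272,-0.205,0,0,0,0],[1,-0.272,-0.205,0,0,0,0],[1,-0.272,-0.205,0,0,0,0],[1,-0.272,-0.205,0,0,0,0],[1,-0.272,-0.205,0,0,0,0],[1,0,0,0,0,0,-0.08],[1,0,0,0,0,0,-0.08],[1,0,0,0,0,0,-0.08],[1,0,0,0,0,0,-0.08],[1,0,0,0,0,0,-0.08]],
])

```text
clock: 5.23
tcp_pos: [0.4019, 0.1363, 0.2121]
eef_rot: [-3.137, -0.002, 2.286]
wrist_force: [0.3, -0.3, -0.1]
width: 0.0855
grip_force: 0.0
```

play_rows([
  [[1,0,0,0,0,0,-0.08],[1,0,0,0,0,0,-0.08],[1,0,0,0,0,0,-0.08],[1,0,0,0,0,0,-0.08],[1,0,0,0,0,0,-0.08],[1,0,0,0,0,0,-0.08],[1,0,0,0,0,0,-0.08],[1,0,0,0,0,0,-0.087],[1,0,0,0,0,0,0]],
])

```text
clock: 5.98
tcp_pos: [0.402, 0.1366, 0.2121]
eef_rot: [-3.141, -0.004, -3.035]
wrist_force: [-1.5, -0.3, -0.3]
width: 0.0853
grip_force: 0.0
```

play_rows([
  [[1,0,0,0,0,-0.055,0],[1,0,0,0,0,-0.055,0],[1,0,0,0,0,-0.055,0],[1,0,0,0,0,-0.055,0],[1,0,0,0,0,0,0]],
])

```text
clock: 6.4
tcp_pos: [0.3978, 0.1368, 0.2111]
eef_rot: [3.14, 0.322, -3.04]
wrist_force: [-1.1, 0.2, 0.4]
width: 0.0854
grip_force: 0.0
```

Run:
```python
from h import *
from rig import r
import cv2
plan([-.155,.0,.09],np.pi,.33)
f=r.camera("top")["frame"][190:310,245:375]
cv2.imwrite("pics/top2.png",cv2.resize(f,None,fx=5,fy=5,interpolation=cv2.INTER_CUBIC))
```

```text
now stand [-0.1729  0.0005  0.2111] clock 6.4 F [-1.09  0.2   0.42]
shift world [ 0.0179  0.0015 -0.1211] in tool now (x100mm) [ 0.213 -0.004  1.205] in target tool [ 0.223 -0.005  1.204]
turn (x1.5) [-0.0013 -0.0053 -0.0062]
```

View pics/top2.png

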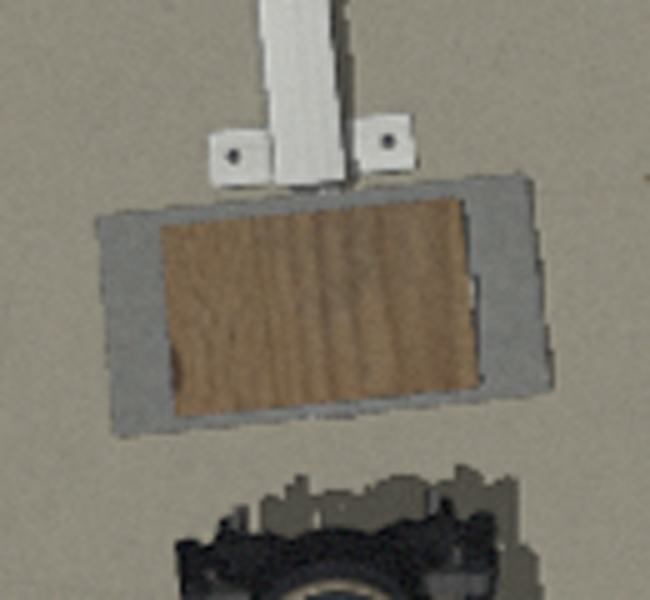

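play_rows([
  [[1,0.05,0,0.3,0,0,0],[1,0.05,0,0.3,0,0,0],[1,0.05,0,0.3,0,0,0],[1,0.06,0,0.2,0,0,-0.004],[1,0,0,0.1,0,0,0],[1,0,0,0,0,0,0]],
])

```text
clock: 6.95
tcp_pos: [0.4232, 0.1409, 0.0998]
eef_rot: [3.135, 0.327, -3.037]
wrist_force: [-0.7, 0.9, -0.8]
width: 0.0856
grip_force: 0.0
```

Run:
```python
from h import *
B=np.array([[51,80,110],[51,-82,110],[-51,-82,110],[-51,80,110]])/1e3
b,e=fit(B,np.array([[160,226],[460,199],[479,387],[176,415]])/5+[245,190],V); print("box in stand",tostand([b[0],b[1],0]),b[2]-V[2],e)
plan([-.125,.0,.088],np.pi,.33)
```

```text
box in stand [-0.06875998  0.00202897  0.        ] -0.005629400883924621 0.41989510349810644
now stand [-0.1472  0.0017  0.0998] clock 6.95 F [-0.73  0.86 -0.78]
shift world [ 0.0223  0.0007 -0.0118] in tool now (x100mm) [-0.172 -0.017  0.183] in target tool [-0.172 -0.017  0.184]
turn (x1.5) [ 0.0029 -0.0019 -0.0041]
```

play_rows([
  [[1,-0.03,-0.005,0.07,0,0,-0.002],[1,-0.03,-0.005,0.06,0,0,-0.002],[1,-0.02,-0.005,0.02,0,0,0],[1,0,0,0,0,0,0]],
])

```text
clock: 7.28
tcp_pos: [0.4364, 0.1409, 0.0908]
eef_rot: [3.139, 0.333, -3.028]
wrist_force: [-0.4, -0.2, 0.5]
width: 0.0855
grip_force: 0.0
```

Run:
```python
from h import *
plan([-.125,.001,.088],np.pi,.33)
```

```text
now stand [-0.1341  0.0003  0.0908] clock 7.2833 F [-0.39 -0.23  0.49]
shift world [ 0.009   0.0017 -0.0028] in tool now (x100mm) [-0.077  0.007  0.056] in target tool [-0.077  0.007  0.056]
turn (x1.5) [0.0026 0.0019 0.0017]
```

play_rows([
  [[1,-0.038,0,0.018,0,0,0],[1,-0.038,0,0.018,0,0,0],[1,-0.038,0,0.018,0,0,0],[1,-0.038,0,0.018,0,0,0],[1,-0.038,0,0.013,0,0,0],[1,-0.038,0,0.013,0,0,0],[1,-0.038,0,0.013,0,0,0],[1,-0.038,0,0.013,0,0,0],[1,-0.038,0,0.013,0,0,0],[1,-0.038,0,0.013,0,0,0]],
])

```text
clock: 8.12
tcp_pos: [0.4651, 0.1452, 0.0872]
eef_rot: [3.137, 0.311, -3.027]
wrist_force: [-21.3, -3.8, 14.1]
width: 0.0854
grip_force: 10.7
```

Run:
```python
from h import *
plan([-.012,.001,.088],np.pi,.33)
from rig import r
import cv2
f=r.camera("top")["frame"][170:290,245:375]
cv2.imwrite("pics/top3.png",cv2.resize(f,None,fx=5,fy=5,interpolation=cv2.INTER_CUBIC))
```

```text
now stand [-0.1051  0.0014  0.0872] clock 8.1167 F [-21.34  -3.76  14.13]
shift world [0.0926 0.0099 0.0008] in tool now (x100mm) [-0.889 -0.009  0.277] in target tool [-0.883 -0.004  0.294]
turn (x1.5) [ 0.0038 -0.013   0.0022]
```

View pics/top3.png

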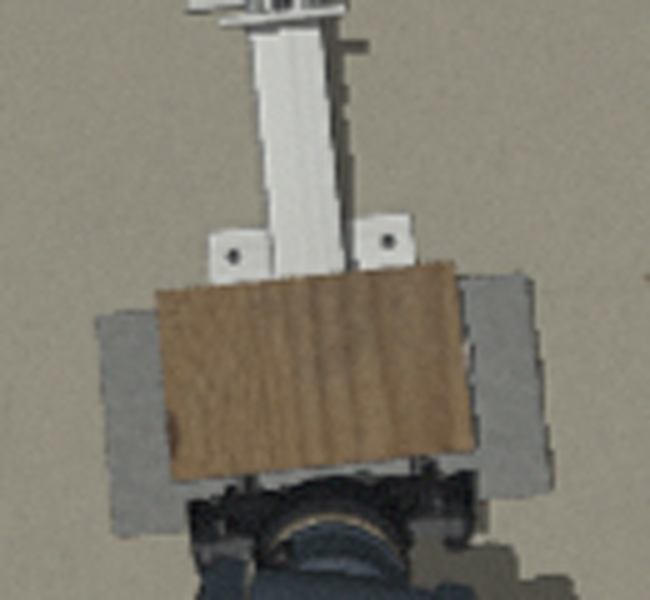

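The wrist force has risen to 21 N with the box front near the rail foot. I'll find the cause before pushing any further.

Run:
```python
from h import *
from rig import r
import cv2
B=np.array([[51,80,110],[51,-82,110],[-51,-82,110],[-51,80,110]])/1e3
px=np.array([[157,292],[454,263],[475,452],[173,481]])/5+[245,170]
b,e=fit(B,px,V); print("box in stand",tostand([b[0],b[1],0]),b[2]-V[2],e)
for p in px: print(tostand(ray(p,.11)).round(4))
c=r.camera("scene")
p=proj(st([-.06,0,.09]),SC)[0].astype(int);print(p)
f=c["frame"][p[1]-60:p[1]+60,p[0]-80:p[0]+80]
cv2.imwrite("pics/sc1.png",cv2.resize(f,None,fx=5,fy=5,interpolation=cv2.INTER_CUBIC))
plan([-.012,.001,.088],np.pi,.33)
```

```text
box in stand [-0.05017106  0.00243712  0.        ] -0.0001810313275426162 0.3980020192793745
[0.0005 0.0818 0.11  ]
[ 0.0003 -0.0784  0.11  ]
[-0.1011 -0.0792  0.11  ]
[-0.1005  0.0816  0.11  ]
[358 217]
now stand [-0.1052  0.0015  0.0872] clock 8.2167 F [-15.11  -3.11   7.73]
shift world [0.0926 0.0099 0.0008] in tool now (x100mm) [-0.889 -0.009  0.277] in target tool [-0.884 -0.005  0.294]
turn (x1.5) [ 0.0038 -0.0128  0.0023]
```

View pics/sc1.png

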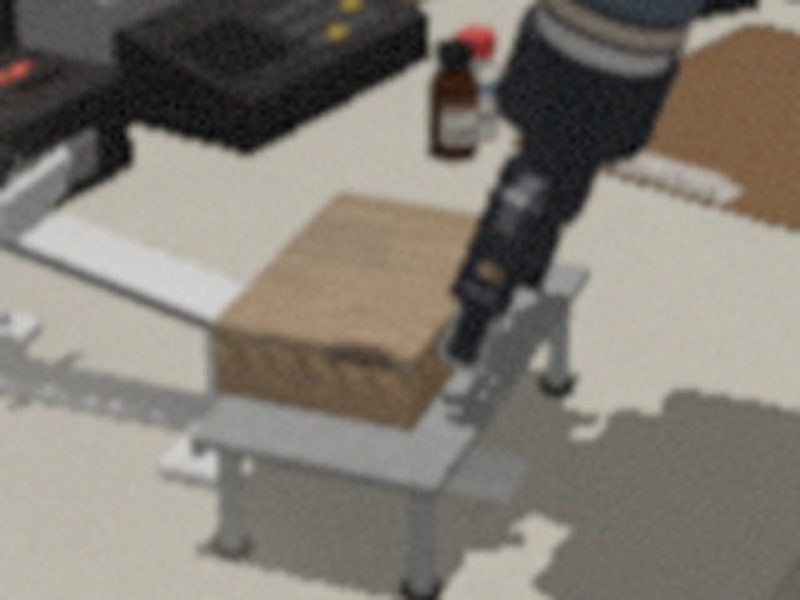

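play_rows([
  [[1,0.05,0,0,0,0,0],[1,0.05,0,0,0,0,0],[1,0.05,0,0,0,0,0],[1,0.0,0,0,0,0,0],[1,0.0,0,0,0,0,0]],
])

```text
clock: 8.63
tcp_pos: [0.4612, 0.1437, 0.0843]
eef_rot: [3.14, 0.332, -3.027]
wrist_force: [0.4, -0.7, -0.2]
width: 0.0853
grip_force: 0.0
```

Run:
```python
from h import *
from rig import r
import cv2
for z in(.07,.08,.09,.1): print(z,((proj(st([-.101,.05,z]),SC)-[278,157])*5).round(),((proj(st([-.101,.057,z]),SC)-[278,157])*5).round())
print(((proj(st([-.101,.081,.07]),SC)-[278,157])*5).round(),((proj(st([.0,.081,.07]),SC)-[278,157])*5).round())
plan([-.105,.001,.088],np.pi,.33)
```

```text
0.07 [[446. 400.]] [[441. 407.]]
0.08 [[447. 381.]] [[441. 388.]]
0.09 [[447. 362.]] [[442. 369.]]
0.1 [[447. 344.]] [[442. 350.]]
[[423. 431.]] [[225. 390.]]
now stand [-0.1091  0.0004  0.0843] clock 8.6333 F [ 0.45 -0.73 -0.23]
shift world [0.004  0.0011 0.0037] in tool now (x100mm) [-0.051  0.006 -0.021] in target tool [-0.051  0.006 -0.021]
turn (x1.5) [0.0021 0.0011 0.0022]
```

play_rows([
  [[1,0.02,0,0.045,0,0,0],[1,-0.019,0,0.0065,0,0,0],[1,-0.019,0,0.0065,0,0,0],[1,-0.019,0,0.0065,0,0,0],[1,-0.0,0,0.0,0,0,0]],
])

```text
clock: 9.05
tcp_pos: [0.4647, 0.1444, 0.0788]
eef_rot: [3.139, 0.327, -3.027]
wrist_force: [-3.7, -0.6, 1.7]
width: 0.0854
grip_force: 2.2
```

play_rows([
  [[1,-0.019,0,0.0065,0,0,0],[1,-0.019,0,0.0065,0,0,0],[1,-0.019,0,0.0065,0,0,0]],
])

```text
clock: 9.3
tcp_pos: [0.465, 0.1451, 0.0778]
eef_rot: [3.137, 0.316, -3.027]
wrist_force: [-16.1, -5.3, 11.4]
width: 0.0855
grip_force: 8.3
```

play_rows([
  [[1,-0.019,0,0.0065,0,0,0],[1,-0.019,0,0.0065,0,0,0],[1,-0.019,0,0.0065,0,0,0]],
])

```text
clock: 9.55
tcp_pos: [0.4652, 0.1457, 0.0767]
eef_rot: [3.135, 0.304, -3.028]
wrist_force: [-23.7, -6.2, 14.3]
width: 0.0854
grip_force: 12.2
```

Run:
```python
from h import *
plan([-.105,.001,.088],np.pi,.33)
```

```text
now stand [-0.105   0.0019  0.0767] clock 9.55 F [-23.74  -6.19  14.3 ]
shift world [ 0.0001 -0.0009  0.0113] in tool now (x100mm) [-0.034 -0.008 -0.108] in target tool [-0.036 -0.009 -0.107]
turn (x1.5) [ 0.0049 -0.0171  0.0019]
```

The front edge is jammed against the rail's lower corner, and the arm's give adds a downward force at the rear. I'll back off and push again with an upward component, so the box isn't pressed into the table.

play_rows([
  [[1,0.06,0,-0.02,0,0,0],[1,0.06,0,-0.02,0,0,0],[1,0,0,0,0,0,0],[1,0,0,0,0,0,0]],
])

```text
clock: 9.88
tcp_pos: [0.4667, 0.1443, 0.0793]
eef_rot: [3.14, 0.332, -3.027]
wrist_force: [1.1, 0.5, -0.2]
width: 0.0854
grip_force: 0.0
```

play_rows([
  [[1,-0.025,0,0.0,0,0,0],[1,-0.025,0,0.0,0,0,0],[1,-0.02,0,-0.007,0,0,0]],
])

```text
clock: 10.13
tcp_pos: [0.472, 0.1451, 0.0815]
eef_rot: [3.139, 0.329, -3.027]
wrist_force: [-1.9, -0.7, -1.9]
width: 0.0858
grip_force: 1.1
```

play_rows([
  [[1,-0.02,0,-0.007,0,0,0],[1,-0.02,0,-0.007,0,0,0]],
])

```text
clock: 10.3
tcp_pos: [0.4753, 0.1454, 0.0842]
eef_rot: [3.139, 0.329, -3.027]
wrist_force: [-2.0, -0.2, -1.2]
width: 0.0854
grip_force: 1.1
```

play_rows([
  [[1,-0.02,0,-0.007,0,0,0],[1,-0.02,0,-0.007,0,0,0]],
])

```text
clock: 10.47
tcp_pos: [0.4788, 0.1458, 0.087]
eef_rot: [3.14, 0.33, -3.027]
wrist_force: [-2.9, -0.0, -1.3]
width: 0.0852
grip_force: 1.1
```

Run:
```python
from h import *
plan([-.105,.001,.088],np.pi,.33)
```

```text
now stand [-0.0914  0.0005  0.087 ] clock 10.4667 F [-2.93 -0.01 -1.35]
shift world [-0.0136 -0.001   0.001 ] in tool now (x100mm) [ 0.126  0.006 -0.053] in target tool [ 0.126  0.005 -0.053]
turn (x1.5) [0.0022 0.0002 0.0024]
```

It's past the corner with only about 3 N. I'll carry on with a slight upward drift and watch the force.

play_rows([
  [[1,-0.029,0,0.006,0,0,0],[1,-0.029,0,0.006,0,0,0],[1,-0.029,0,0.006,0,0,0],[1,-0.029,0,0.006,0,0,0]],
])

```text
clock: 10.8
tcp_pos: [0.4911, 0.1471, 0.0886]
eef_rot: [3.14, 0.331, -3.027]
wrist_force: [-2.3, 0.0, -1.6]
width: 0.0854
grip_force: 1.1
```

play_rows([
  [[1,-0.029,0,0.008,0,0,0],[1,-0.029,0,0.008,0,0,0],[1,-0.029,0,0.008,0,0,0],[1,-0.029,0,0.008,0,0,0],[1,-0.029,0,0.008,0,0,0],[1,-0.029,0,0.008,0,0,0]],
])

```text
clock: 11.3
tcp_pos: [0.5089, 0.1492, 0.0897]
eef_rot: [3.14, 0.331, -3.027]
wrist_force: [-3.0, -0.1, -1.3]
width: 0.0854
grip_force: 1.1
```

Run:
```python
from h import *
plan([-.004,.001,.092],np.pi,.33)
```

```text
now stand [-0.0611  0.0005  0.0897] clock 11.3 F [-2.96 -0.11 -1.33]
shift world [0.0567 0.0068 0.0023] in tool now (x100mm) [-0.548  0.002  0.164] in target tool [-0.548  0.005  0.163]
turn (x1.5) [0.0021 0.0008 0.0023]
```

play_rows([
  [[1,-0.029,0,0.008,0,0,0],[1,-0.029,0,0.008,0,0,0],[1,-0.029,0,0.008,0,0,0],[1,-0.029,0,0.008,0,0,0],[1,-0.029,0,0.008,0,0,0],[1,-0.029,0,0.008,0,0,0],[1,-0.029,0,0.008,0,0,0],[1,-0.029,0,0.008,0,0,0]],
])

```text
clock: 11.97
tcp_pos: [0.5327, 0.152, 0.0912]
eef_rot: [3.14, 0.331, -3.027]
wrist_force: [-2.1, -0.2, -1.4]
width: 0.0854
grip_force: 1.0
```

play_rows([
  [[1,-0.029,0,0.008,0,0,0],[1,-0.029,0,0.008,0,0,0],[1,-0.029,0,0.008,0,0,0],[1,-0.029,0,0.008,0,0,0],[1,-0.029,0,0.008,0,0,0]],
])

```text
clock: 12.38
tcp_pos: [0.5477, 0.1537, 0.0921]
eef_rot: [3.14, 0.331, -3.027]
wrist_force: [-1.4, 0.1, -1.9]
width: 0.0858
grip_force: 1.0
```

Run:
```python
from h import *
plan([-.004,.001,.092],np.pi,.33)
from rig import r
import cv2
f=r.camera("top")["frame"][140:260,245:375]
cv2.imwrite("pics/top4.png",cv2.resize(f,None,fx=5,fy=5,interpolation=cv2.INTER_CUBIC))
```

```text
now stand [-0.0221  0.0007  0.0921] clock 12.3833 F [-1.41  0.06 -1.93]
shift world [ 0.018   0.0023 -0.0001] in tool now (x100mm) [-0.171  0.002  0.06 ] in target tool [-0.171  0.003  0.06 ]
turn (x1.5) [0.0021 0.0008 0.0023]
```

View pics/top4.png

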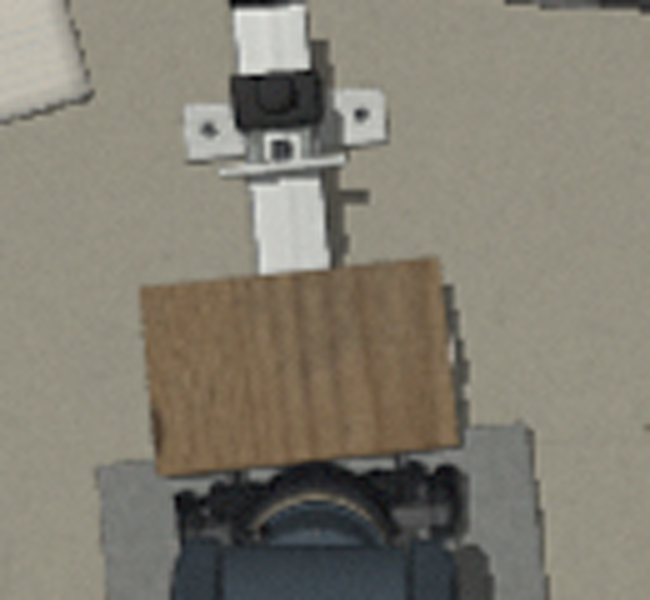

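The box is square on the rail, with its top corners at (140,287), (438,258), (460,444) and (157,475) in the crop. I'll check the lateral offset.

Run:
```python
from h import *
o=np.array([245,140])
for p,z in(((140,287),.127),((438,258),.127),((460,444),.11),((157,475),.11),((293,170),.12),((220,175),.13),((345,157),.13)): print(tostand(ray(np.array(p)/5+o,z)).round(4))
```

```text
[0.0825 0.0825 0.127 ]
[ 0.0824 -0.078   0.127 ]
[-0.0166 -0.0799  0.11  ]
[-0.0172  0.0833  0.11  ]
[ 0.1399 -0.0048  0.12  ]
[0.1388 0.0344 0.13  ]
[ 0.1419 -0.0336  0.13  ]
```

play_rows([
  [[1,-0.029,0,0.007,0,0,0],[1,-0.029,0,0.007,0,0,0],[1,-0.029,0,0.007,0,0,0],[1,-0.029,0,0.006,0,0,0],[1,-0.029,0,0.005,0,0,0],[1,-0.029,0,0.0045,0,0,0]],
])

```text
clock: 12.93
tcp_pos: [0.5652, 0.1557, 0.0944]
eef_rot: [3.14, 0.331, -3.027]
wrist_force: [-2.5, 1.1, -1.9]
width: 0.0854
grip_force: 1.0
```

play_rows([
  [[1,-0.025,0,0.003,0,0,0],[1,-0.025,0,0.003,0,0,0],[1,-0.025,0,0.003,0,0,0],[1,-0.025,0,0.003,0,0,0],[1,-0.025,0,0.003,0,0,0],[1,-0.025,0,0.003,0,0,0]],
])

```text
clock: 13.43
tcp_pos: [0.5797, 0.1574, 0.0976]
eef_rot: [3.14, 0.331, -3.027]
wrist_force: [-2.0, -0.6, -1.4]
width: 0.0854
grip_force: 1.0
```

Run:
```python
from h import *
plan([.036,.001,.1],np.pi,.33)
from rig import r
import cv2
f=r.camera("top")["frame"][130:250,245:375]
cv2.imwrite("pics/top5.png",cv2.resize(f,None,fx=5,fy=5,interpolation=cv2.INTER_CUBIC))
```

```text
now stand [0.0102 0.0009 0.0976] clock 13.4333 F [-2.02 -0.56 -1.44]
shift world [0.0256 0.003  0.0024] in tool now (x100mm) [-0.252  0.     0.061] in target tool [-0.252  0.001  0.06 ]
turn (x1.5) [0.0021 0.0008 0.0023]
```

View pics/top5.png

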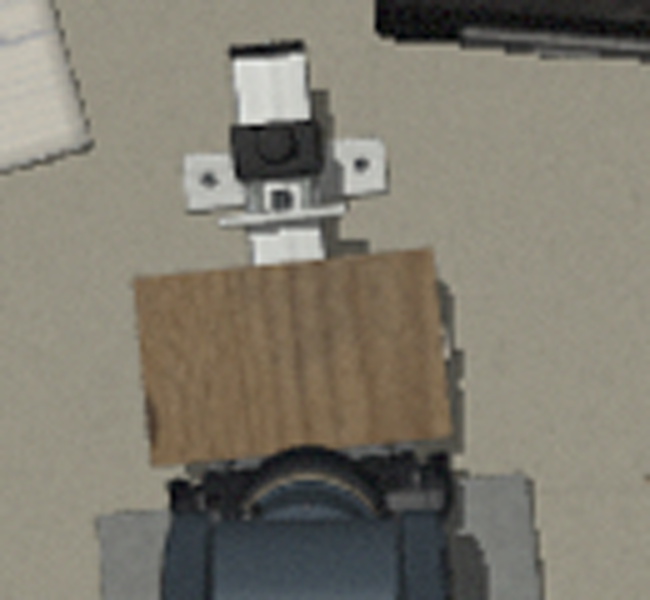

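The box is fully on the rail, square and level, about 22–30 mm short of the plate. I'll close the gap gently.

play_rows([
  [[1,-0.02,0,0.0024,0,0,0],[1,-0.02,0,0.0024,0,0,0],[1,-0.02,0,0.0024,0,0,0],[1,-0.02,0,0.0024,0,0,0],[1,-0.02,0,0.0024,0,0,0],[1,-0.02,0,0.0024,0,0,0],[1,-0.02,0,0.0024,0,0,0],[1,-0.02,0,0.0024,0,0,0],[1,-0.015,0,0.0018,0,0,0]],
])

```text
clock: 14.23
tcp_pos: [0.597, 0.1594, 0.1013]
eef_rot: [3.14, 0.331, -3.027]
wrist_force: [-2.3, -0.6, -1.4]
width: 0.0853
grip_force: 1.1
```

play_rows([
  [[1,-0.01,0,0.0012,0,0,0],[1,-0.01,0,0.0012,0,0,0],[1,-0.01,0,0.0012,0,0,0],[1,-0.01,0,0.0012,0,0,0]],
])

```text
clock: 14.57
tcp_pos: [0.6006, 0.1598, 0.102]
eef_rot: [3.14, 0.331, -3.027]
wrist_force: [-1.7, 0.0, -1.6]
width: 0.0852
grip_force: 1.1
```

play_rows([
  [[1,-0.01,0,0.0012,0,0,0],[1,-0.01,0,0.0012,0,0,0],[1,-0.01,0,0.0012,0,0,0]],
])

```text
clock: 14.82
tcp_pos: [0.6031, 0.1602, 0.1025]
eef_rot: [3.139, 0.33, -3.027]
wrist_force: [-2.6, -0.1, -2.4]
width: 0.0853
grip_force: 1.6
```

Run:
```python
from h import *
plan([.036,.001,.1],np.pi,.33)
```

```text
now stand [0.0337 0.001  0.1025] clock 14.8167 F [-2.57 -0.08 -2.41]
shift world [ 0.0023  0.0003 -0.0025] in tool now (x100mm) [-0.014 -0.     0.031] in target tool [-0.014  0.     0.031]
turn (x1.5) [ 0.0022 -0.      0.0023]
```

play_rows([
  [[1,-0.01,0,0.0012,0,0,0],[1,-0.01,0,0.0012,0,0,0],[1,0,0,0,0,0,0]],
])

```text
clock: 15.07
tcp_pos: [0.6048, 0.1604, 0.1027]
eef_rot: [3.14, 0.329, -3.027]
wrist_force: [-3.7, -0.4, -2.4]
width: 0.0855
grip_force: 2.0
```

play_rows([
  [[1,-0.01,0,0.0012,0,0,0],[1,-0.01,0,0.0012,0,0,0],[1,0,0,0,0,0,0]],
])

```text
clock: 15.32
tcp_pos: [0.6066, 0.1606, 0.1031]
eef_rot: [3.14, 0.329, -3.027]
wrist_force: [-4.1, -0.8, -2.2]
width: 0.0859
grip_force: 2.6
```

The plate is pressed about 4 mm. Now I'll retreat slowly, so the box settles by friction.

play_rows([
  [[1,0.005,0,0,0,0,0],[1,0.005,0,0,0,0,0],[1,0.005,0,0,0,0,0],[1,0.005,0,0,0,0,0],[1,0.005,0,0,0,0,0],[1,0.005,0,0,0,0,0]],
])

```text
clock: 15.82
tcp_pos: [0.6053, 0.1604, 0.1029]
eef_rot: [3.14, 0.333, -3.027]
wrist_force: [-2.4, -1.0, -2.4]
width: 0.0855
grip_force: 1.4
```

play_rows([
  [[1,0.005,0,0,0,0,0],[1,0.005,0,0,0,0,0],[1,0.005,0,0,0,0,0],[1,0.01,0,0,0,0,0],[1,0.01,0,0,0,0,0],[1,0.02,0,0,0,0,0],[1,0.02,0,0,0,0,0],[1,0,0,0,0,0,0]],
])

```text
clock: 16.48
tcp_pos: [0.5976, 0.1595, 0.1003]
eef_rot: [3.14, 0.332, -3.027]
wrist_force: [-1.0, 0.1, 0.5]
width: 0.0857
grip_force: 0.0
```

play_rows([
  [[1,0.08,0,-0.05,0,0,0],[1,0.1,0,-0.1,0,0,0],[1,0.1,0,-0.2,0,0,0],[1,0.2,0,-0.2,0,0,0],[1,0.2,0,-0.2,0,0,0],[1,0.2,0,-0.2,0,0,0],[1,0,0,0,0,0,0],[1,0,0,0,0,0,0]],
])

```text
clock: 17.15
tcp_pos: [0.4828, 0.1462, 0.1622]
eef_rot: [3.14, 0.332, -3.027]
wrist_force: [0.5, -0.8, 1.3]
width: 0.0854
grip_force: 0.0
```

Run:
```python
from h import *
plan([.036,.001,.1],np.pi,.33)
from rig import r
import cv2
a=r.camera("top")["frame"][130:250,255:355]
c=r.camera("scene")
p=proj(st([.08,0,.1]),SC)[0].astype(int)
b=c["frame"][p[1]-60:p[1]+60,p[0]-50:p[0]+50]
cv2.imwrite("pics/end.png",cv2.resize(np.hstack([a,b]),None,fx=4,fy=4,interpolation=cv2.INTER_CUBIC))
```

```text
now stand [-0.0874  0.0005  0.1622] clock 17.15 F [ 0.49 -0.82  1.32]
shift world [ 0.1226  0.0142 -0.0622] in tool now (x100mm) [-0.964 -0.002  0.99 ] in target tool [-0.966  0.005  0.988]
turn (x1.5) [0.0021 0.0014 0.0025]
```

View pics/end.png

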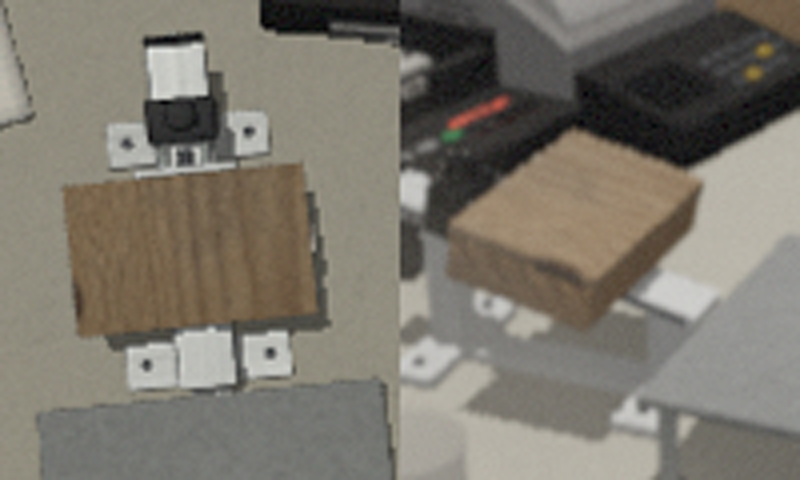

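The box sits flat and square against the plate, with its front edge at about (65,185)–(302,165) in the left half of the picture. I'll check numerically that the plate is displaced from its untouched position.

Run:
```python
from h import *
from rig import r
import cv2
a=cv2.imread("pics/top0.png"); b=r.camera("top")["frame"]
for c in(291,312): 
    print(c,a[166:180,c].mean(1).astype(int)); print(c,b[166:180,c].mean(1).astype(int))
B=np.array([[64,186],[302,164],[317,314],[79,335]])/4+[255,130]
for p,z in zip(B,(.07+.147*.208+.039,)*2+(.07+.045*.208+.039,)*2): print(tostand(ray(p,z)).round(4))
```

```text
291 [166 169 170 174 166  95 131 149 161 111 128 132 134 132]
291 [171 175 177 182 172  92 139 186 105  95 100 100 101  96]
312 [ 84  83  87  73  94 161 156  78  88  89  90  87  70  67]
312 [ 88  88  88  81 128 183  94 100 101  97  99 102  99  95]
[0.1373 0.0821 0.1396]
[ 0.1364 -0.0777  0.1396]
[ 0.0376 -0.078   0.1184]
[0.0393 0.0823 0.1184]
```

```bash
python3 -c "
from rig import r
print(r.sign_off())"
```

```text
the job is handed in; nothing more can be done
None
```

I handed the job in: the box sits flat and square on the rail, about 2 mm off its middle line, with the stop plate pressed in by roughly 1 to 2 mm as judged from the camera images; hand-in returned no verdict.

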